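# Pin the bench lamp's shoe to its rail

### The arm

A 6-joint arm with a two-finger parallel gripper is mounted at the origin on the work surface. World frame = base frame: x ahead of the robot, y to its left, z up, the work surface at z = 0. Lengths are in mm, angles in rad, forces in N, time in s.
With the tool pointing down it reaches from about 350 to 975 mm from the base axis. Payload 7.1 kg.
Tool frame: the origin (TCP) lies midway between the tips of the shut fingers; the grasp point (between the pads) lies 19 mm behind it; z points along the fingers, y is the line along which they close (so a half turn about z gives the same grasp; the last joint's range is limited). The gripper opens to 88 mm and grips with 3 to 60 N. Pads are 20 mm wide; open, the fingers measure 115 mm over their backs; the gripper's body (75 mm by 178 mm) begins 61 mm behind the grasp point.
Start: joints at [1.311, 0.423, 1.63, -0, 1.089, -0.019], TCP at [149.018, 606.958, 199.575] pointing down, gripper open.
Joint ranges: [-3, 3], [-0.9, 2.11], [0.09, 2.58], [-1.31, 4.45], [0.11, 2.69], [-2.54, 2.54]. Speed limits (rad/s): [2.39, 2.39, 3.01, 3.14, 3.14, 3.14].

### API

Orientations are given as a rotation vector (axis times angle).
In Python, from workcell import ctrl gives the robot as it stands. The module is installed in compiled form; this text tells all that it offers.
- The arm moves only by the tool servo_tool, never from a script. Its argument "increments" is a list of rows, each a list of 7 numbers: the shift along the world's x, y, z in cm, then the turn, a rotation vector about the world's x, y, z in degrees, then the opening, from -1 (shut) to 1 (fully open). A call has 1 to 20 rows; each row is the pose to reach, as a shift and turn from the pose commanded when the call began; what a row does not reach only later rows make up. A row lasts 1/12 s, in which the tool goes at most 41.7 mm and 7.16 degrees, less where a joint would pass 70% of its speed; a pose out of reach is approached as far as the arm can. A call with a gripper value outside its range is refused whole. The fingers move at their own pace and stop on an object; the grip force is fixed at half the most. Time passes only in rows, so rows that repeat a pose let the fingers close. It gives the time, the measured TCP pose, the force, the opening and the grip force at its end, in the units of the state.
- ctrl.get_obs(): the state, without advancing time (a new reading comes with each control period).
- ctrl.get_image(name): name is "side" or "top"; returns a dict with "image" (384x512x3 uint8, red, green, blue), "fx", "fy", "cx", "cy" (pixels), "k1" (the pictures are not rectified: a ray, as slopes to the right and down, at radius r is drawn at 1 + k1 r^2 times it, then the intrinsics apply), "extrinsics" (4x4, takes a point from camera to world coordinates). Camera axes: x right, y up, looking along -z (the intrinsics and any distortion apply to the point x, -y, -z); pixel columns grow to the right and rows downward; lengths in mm; the calibration is good to about 2 mm. A picture is of the moment at which its call begins. There is no depth.
- ctrl.close_job(): hands the job in; it is judged then, once.
The state is a dict: "t": time; "qpos": joint angles; "qvel": joint speeds; "joint_torque": joint torques, N m; "ee_pos": TCP position; "orientation": TCP orientation; "ft_force": force on the tool from outside, world axes, zero at the start; "moment": the same for the moment, N m; "width": finger opening in mm; "grasp_force": force on a finger pad.
Only numpy, scipy, OpenCV 4.12 (cv2) and the standard library are available. Lean on these libraries where they do the work, as an engineer would, in place of code of your own. Each camera call takes 0.05 s, during which the arm holds its last target. There are 200 camera calls.

### The job

Fix the bench lamp in place on its rail: take the long thumbscrew with the round knurled knob from the rack, put it through the hole in the lamp's sliding shoe, slide the shoe along away from the lamp until its hole lines up with the hidden hole in the rail below, and push the screw through both until its flange sits flush on the shoe, then let go. Feel gently for the hidden hole, never force the screw, and leave everything else where it is.

Things in the scene. Friction and masses are not known exactly. Their poses are not given: they have to be found in the camera images.
- shoe_hole (a point): Centre of the 12 mm hole's mouth on the top face of the lamp shoe, 45.5 mm above the bench. The shoe is a dark steel plate 195 x 68 x 15 mm that slides on the rail; the hole goes straight down through it, 90 mm from its clear end (+x) and 105 mm from its lamp end (-x). Small rivet heads lie 45 mm off along x. x axis: along the rail, away from the lamp; z up.
- shoe (a joint): How far the shoe stands along the rail (m), growing towards the rail's +x, away from the lamp. At 0 its hole is over the rail's origin. Range -0.060 to 0.045; it starts between -0.054 and -0.034. It drags with about 4 N of friction and stays where it is left; the screw held in its hole can drag it.
- lamp_collar (a point): Black collar, 36 mm across, on the shoe's lamp end, 85 mm from the shoe hole; this point is its top centre, 67 mm above the bench. From it a steel gooseneck rises and leans away from the hole to a lamp head 200 mm up and 215 mm from the hole.
- rail: Aluminium rail fixed on the bench, 344 mm long, 60 mm wide, black end caps; origin at bench level, x along the rail, away from the lamp, z up. The shoe runs on it.
- bar_mid (a point): On the flat top (30 mm above the bench, 0.5 mm under the shoe) of the steel nut bar that fills the rail's channel, right over the rail's origin; x as the rail's. The bar does not move. Its one straight 13 mm hole, 23.5 mm deep, on the centre line, is covered by the shoe and not measured: its centre is anywhere from 20 mm to -x to 28 mm to +x of this point and must be felt for with the screw's tip.
- screw_knob (a point): Centre of the knob of the long thumbscrew (the one to use): a steel knurled cylinder 24 mm across, 24 mm high, 70 g give or take a third. Below it a neck 12 mm high, 14 across, then a flange 4 mm thick, 24 across, its underside 28 mm under this point. It starts upright, shank down in one of the rack's three holes, flange on the rack's top. z along the screw, tip to knob.
- screw_tip (a point): Tip of the thumbscrew's shank, on its axis, 64 mm below the knob's centre. The plain push-in shank is 10 mm across, 36 mm long below the flange, the last 6 mm a cone down to 5 mm. More than 60 N between the screw and the rail, shoe or nut bar counts as forcing it. z as for the knob.
- rack_top (a point): Centre of the top face of the wooden screw rack fixed on the bench, 180 x 50 mm and 60 mm high. Its three holes lie in a row along this point's x axis, at -60, 0 and +60 mm; the screws stand in them in any order, so there is least room along x and free room along y. z up.
- wing_screw: Bystander: short screw with two wings for a head, in the rack. Origin under its flange.
- cap_screw: Bystander: short screw with a low round cap 20 mm across, 12 mm high, in the rack. Origin under its flange.
- cup: Bystander: red plastic cup, 80 mm across, 100 mm high. Origin under its foot.
- jar: Bystander: white jar, 56 mm across, 75 mm high. Origin under its foot.
- screwdriver: Bystander: screwdriver lying beyond the rail.
- wrench: Bystander: wrench lying beyond the rack.
- mug: Bystander: white mug, 80 mm across, 95 mm high. Origin under its foot.
- tin: Bystander: small steel tin, 42 mm across, 28 mm high, between rack and rail. Origin under its foot.

How it is judged:
By the outcome, as a careful person would: the job done as asked, in the order asked, and still so for the second after the job is handed in, with the robot touching nothing.
It also fails if it takes over 72 s, if anything falls off the work surface, if the arm or the gripper's body presses on something with over 40 N, if the wrist force passes 120 N, or if a joint passes its speed limit or range.

## Working session

There is one attempt and no reset: what is moved stays moved. The work goes in short steps, Python scripts to look and compute and a tool call to move; the robot and the scene stay as the last step left them, time stands still between calls to the robot, and variables do not carry over. Pictures are saved under pics/ and viewed, at most 10 in all, crops included, and the job is handed in when it is done.

Besides the shell and the picture viewer there is one more tool, called after "Call:" by a JSON object that holds its "op" and its "data". servo_tool: Moves the arm, as the interface text tells. Its arguments: {"type":"object","properties":{"increments":{"type":"array","items":{"type":"array","items":{"type":"number"}}}},"required":["increments"]}

```bash
mkdir -p pics; cat > h.py <<'E'
import numpy as np, cv2
from workcell import ctrl
def shot(n,f):
    d=ctrl.get_image(n); cv2.imwrite(f'pics/{f}.png',d['image'][:,:,::-1]); return d
def ray(d,u,v):
    x=(u-d['cx'])/d['fx']; y=(v-d['cy'])/d['fy']
    rd=np.hypot(x,y); r=rd
    for _ in range(20): r=rd/(1+d['k1']*r*r)
    s=r/rd if rd>0 else 1
    E=np.array(d['extrinsics']); return E[:3,3],E[:3,:3]@np.array([x*s,-y*s,-1])
def onz(d,u,v,z):
    o,r=ray(d,u,v); return o+r*(z-o[2])/r[2]
def proj(d,p):
    E=np.array(d['extrinsics']); c=E[:3,:3].T@(np.array(p)-E[:3,3]); x=c[0]/-c[2]; y=-c[1]/-c[2]
    k=1+d['k1']*(x*x+y*y); return d['fx']*x*k+d['cx'],d['fy']*y*k+d['cy']
E
python3 - <<'E'
from h import *
for n in('top','side'):
    d=shot(n,n+'0'); print(n,d['fx'],d['k1'],np.round(d['extrinsics'],2).tolist())
    im=cv2.imread(f'pics/{n}0.png'); cv2.imwrite(f'pics/{n}0b.png',cv2.resize(im,(800,600),interpolation=cv2.INTER_CUBIC))
o=ctrl.get_obs(); print(o)
E
```

```text
top 478.13689704621834 -0.1735390044836677 [[0.01, 0.99, -0.14, 432.25], [-1.0, 0.01, 0.01, -100.14], [0.01, 0.14, 0.99, 1294.83], [0.0, 0.0, 0.0, 1.0]]
side 390.25354839061254 -0.03848349289057611 [[0.96, 0.21, -0.17, 465.34], [-0.27, 0.72, -0.64, -745.53], [-0.01, 0.66, 0.75, 846.87], [0.0, 0.0, 0.0, 1.0]]
{'t': 0.1, 'qpos': array([ 1.31102690e+00,  4.23753932e-01,  1.63057153e+00, -2.51479453e-05,
        1.08864536e+00, -1.90044025e-02]), 'qvel': array([-0.00108854, -0.00140018, -0.00243769,  0.00068356,  0.00185395,
        0.00241583]), 'joint_torque': array([ 4.47831662e-04, -5.45615566e+01, -2.74328399e+01,  6.46124734e-02,
        1.88039581e-02, -4.11345513e-05]), 'ee_pos': array([148.87823475, 606.46742562, 198.90253852]), 'orientation': array([-3.77241378e-01, -3.11868951e+00,  2.14857126e-03]), 'ft_force': array([0.43637382, 0.11938903, 0.2890876 ]), 'moment': array([0.04582326, 0.01316057, 0.01024137]), 'grasp_force': 0.0, 'width': 87.61059739049624}
```

View pics/top0b.png

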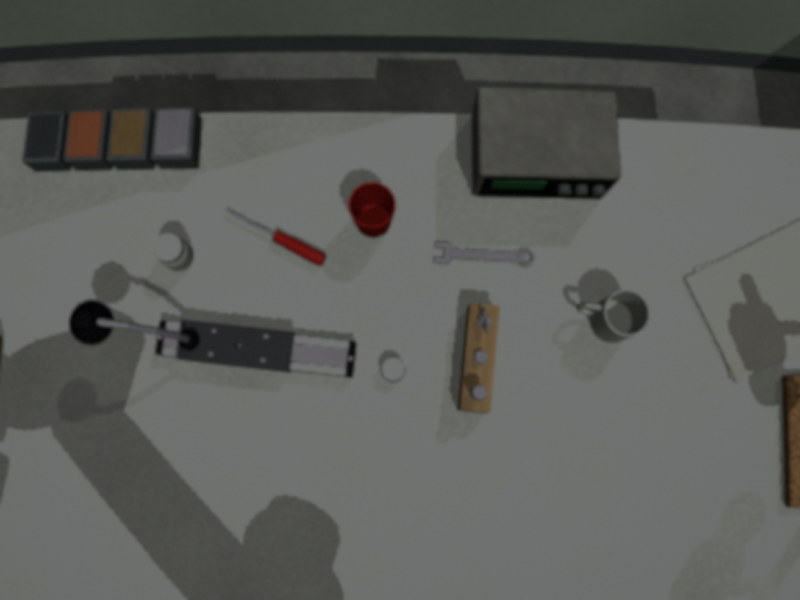

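View pics/side0b.png

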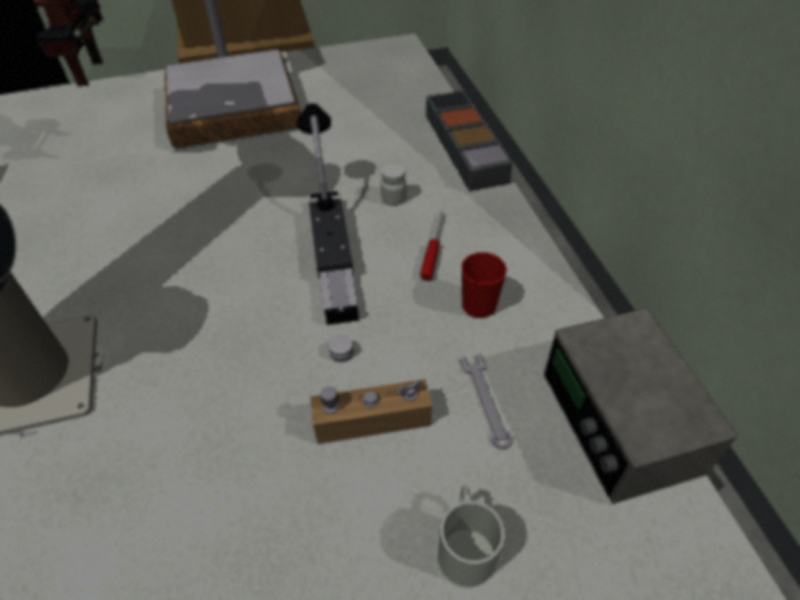

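The rack's thumbscrew is the near one (top ~(479,392), side ~(330,397) in 800-px pictures). The shoe hole is at top ~(239,345) and the lamp is to the left (+y). Next I'll measure crops.

```bash
cat > m.py <<'E'
from h import *
A=lambda im,x,y,w,h,s:cv2.resize(cv2.convertScaleAbs(im[y:y+h,x:x+w],alpha=1.8),None,fx=s,fy=s,interpolation=cv2.INTER_CUBIC)
t=cv2.imread('pics/top0.png'); s=cv2.imread('pics/side0.png')
a=A(t,90,190,150,60,5)   # shoe top, 750x300
b=A(t,280,185,50,90,3); c=A(s,190,115,50,100,3); d=A(s,190,235,95,55,4)
r=np.zeros((300,750,3),np.uint8); r[:270,:150]=b; r[:300,160:310]=c; r[:220,320:700]=d
cv2.imwrite('pics/crop.png',np.vstack([a,r]))
d=ctrl.get_image('top');S=ctrl.get_image('side')
for nm,u,v,z in(('knob',479,392,100),('hole',239,345,45.5),('rackN',475,411,60),('rackF',483,305,60),('collar',188,339,67),('cap',354,358,33)):
    print(nm,onz(d,u*.64,v*.64,z).round(1))
for nm,u,v,z in(('knob',330,390,100),('hole',330,233,45.5)): print('S',nm,onz(S,u*.64,v*.64,z).round(1))
E
python3 m.py
```

```text
knob [ 485.6 -239.7  100. ]
hole [562.9 159.1  45.5]
rackN [ 456.  -237.7   60. ]
rackF [ 633.2 -251.9   60. ]
collar [569.6 241.8  67. ]
cap [544.4 -35.6  33. ]
S knob [ 491.9 -239.6  100. ]
S hole [566.1 156.9  45.5]
```

View pics/crop.png

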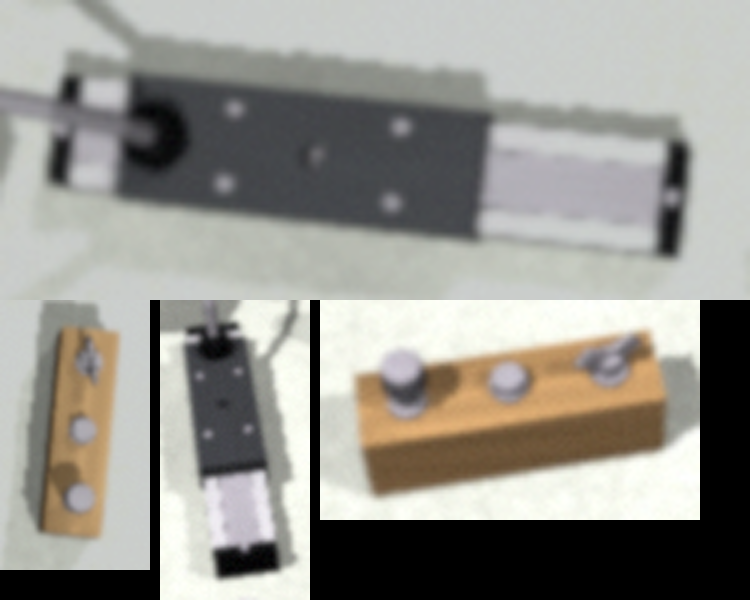

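The crops show the hole at crop (312,154) and the rivets around it. The knob top is at (81,497) in the top view and (403,363) in the side view.

```bash
python3 - <<'E'
from h import *
d=ctrl.get_image('top');S=ctrl.get_image('side')
T=lambda x,y:(90+(x+.5)/5-.5,190+(y+.5)/5-.5)
B=lambda x,y:(280+(x+.5)/3-.5,185+(y-300+.5)/3-.5)
C=lambda x,y:(190+(x-160+.5)/3-.5,115+(y-300+.5)/3-.5)
D=lambda x,y:(190+(x-320+.5)/4-.5,235+(y-300+.5)/4-.5)
f=lambda n,c,p,z:(print(n,onz(c,*p,z).round(1)),onz(c,*p,z))[1]
f('knobT',d,B(81,497),100);f('knobS',S,D(403,363),100)
f('holeT',d,T(312,154),45.5);f('holeS',S,C(223,404),45.5)
r=[f('riv',d,T(*p),46.5) for p in((234,107),(225,183),(401,126),(392,202))]
v=(r[2]+r[3]-r[0]-r[1])[:2];print('rivmean',np.mean(r,0),'dir',v/np.linalg.norm(v),np.linalg.norm(v)/2)
for p in((200,373),(240,371),(208,434),(249,429)): f('rivS',S,C(*p),46.5)
e=[f('end',d,T(*p),30) for p in((70,75),(50,182),(690,146),(676,257))]
print('railmid',np.mean(e,0)); v=(e[2]+e[3]-e[0]-e[1])[:2]/2; print(np.linalg.norm(v),v/np.linalg.norm(v))
k=[f('rack',d,B(*p),60) for p in((60,327),(119,330),(100,537),(43,532))];print('rackmid',np.mean(k,0))
k=[f('rackS',S,D(*p),60) for p in((357,376),(649,331),(664,401),(366,446))];print('rackmid',np.mean(k,0))
print(ctrl.get_obs()['ee_pos'])
E
```

```text
knobT [ 487. -240.  100.]
knobS [ 489.6 -241.1  100. ]
holeT [563.9 161.7  45.5]
holeS [564.4 156.4  45.5]
riv [588.3 204.5  46.5]
riv [547.8 207.7  46.5]
riv [579.3 114.4  46.5]
riv [539.  117.9  46.5]
rivmean [563.59128519 161.14668648  46.5       ] dir [-0.09905196 -0.99508226] 90.35382169405733
rivS [550.6 209.8  46.5]
rivS [591.5 200.9  46.5]
rivS [541.2 115.8  46.5]
rivS [581.9 111.3  46.5]
end [606.8 300.4  30. ]
end [548.4 308.6  30. ]
end [572.2 -37.8  30. ]
end [513.  -31.3  30. ]
railmid [560.11256435 134.98023886  30.        ]
340.80070217588974 [-0.10271188 -0.99471115]
rack [ 637. -227.   60.]
rack [ 634.9 -278.9   60. ]
rack [ 454.5 -261.    60. ]
rack [ 458.6 -211.8   60. ]
rackmid [ 546.25949448 -244.69084325   60.        ]
rackS [ 462.8 -215.5   60. ]
rackS [ 639.2 -233.2   60. ]
rackS [ 632.9 -282.9   60. ]
rackS [ 459.2 -263.9   60. ]
rackmid [ 548.52999455 -248.87975414   60.        ]
[148.96245315 606.78858947 199.30019124]
```

Call:
{"op": "servo_tool", "data": {"increments": [[1,-1.6,0,0,0,1,1],[3,-4.8,0,0,0,2,1],[5,-8,0,0,0,3,1],[7,-11.2,0,0,0,4,1],[9,-14.4,0,0,0,5,1],[11,-17.6,0,0,0,6,1],[13,-20.8,0,0,0,7,1],[15,-24,0,0,0,8,1],[17,-27.2,0,0,0,8.4,1],[19,-30.4,0,0,0,8.4,1],[21,-33.6,0,0,0,8.4,1],[23,-36.8,0,0,0,8.4,1],[24.5,-40,0,0,0,8.4,1],[25.5,-43.5,0,0,0,8.4,1],[26.2,-47,0,0,0,8.4,1],[27,-50.5,0,0,0,8.4,1],[27.7,-54,0,0,0,8.4,1],[28.4,-57.5,0,0,0,8.4,1],[29.1,-61,0,0,0,8.4,1],[29.8,-64.5,0,0,0,8.4,1]]}}

```text
t: 1.97
ee_pos: [447.1, -39.9, 199.8]
orientation: [0.148, 3.138, 0.0]
ft_force: [0.7, 0.0, 0.1]
width: 87.7
grasp_force: 0.0
```

Call:
{"op": "servo_tool", "data": {"increments": [[0.7,-3.5,0,0,0,0,1],[1.4,-7,0,0,0,0,1],[2.1,-10.5,0,0,0,0,1],[2.8,-14,-1,0,0,0,1],[3.5,-17,-2,0,0,0,1],[3.9,-19,-3,0,0,0,1],[4.0,-20,-4,0,0,0,1],[4.0,-20.1,-5,0,0,0,1],[4.0,-20.1,-5,0,0,0,1],[4.0,-20.1,-5,0,0,0,1]]}}

```text
t: 2.8
ee_pos: [486.1, -237.6, 148.9]
orientation: [-0.147, -3.136, -0.002]
ft_force: [0.4, 0.1, -0.3]
width: 87.9
grasp_force: 0.0
```

```bash
python3 - <<'E'
from h import *
t=shot('top','t1');s=shot('side','s1')
A=lambda d,x,y,w,h,k:cv2.resize(cv2.convertScaleAbs(d['image'][y:y+h,x:x+w,::-1],alpha=1.8),None,fx=k,fy=k,interpolation=cv2.INTER_CUBIC)
cv2.imwrite('pics/c1.png',np.hstack([A(t,260,180,90,110,4),A(s,180,205,105,110,4)]))
o=ctrl.get_obs();p=o['ee_pos'];print(p,o['qvel'].round(3)); print(proj(t,p),proj(s,p), proj(t,[488,-240.5,100]),proj(s,[488,-240.5,100]))
E
```

```text
[ 487.0370835  -237.84176068  149.93432334] [-0.001 -0.007 -0.009 -0.002 -0.    -0.002]
(np.float64(308.1954635930548), np.float64(249.36816277057156)) (np.float64(206.5940412046646), np.float64(236.75635716481915)) (np.float64(306.86595948865147), np.float64(249.93127086464966)) (np.float64(209.61227839989076), np.float64(250.33191507116547))
```

View pics/c1.png

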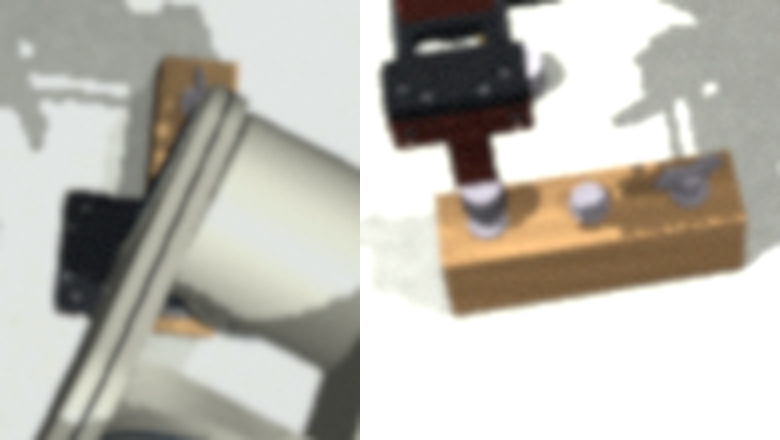

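Call:
{"op": "servo_tool", "data": {"increments": [[0.1,-0.25,-1.5,0,0,0,1],[0.1,-0.25,-3,0,0,0,1],[0.1,-0.25,-4.5,0,0,0,1],[0.1,-0.25,-6,0,0,0,1],[0.1,-0.25,-7,0,0,0,1],[0.1,-0.25,-7.6,0,0,0,1],[0.1,-0.25,-7.8,0,0,0,1],[0.1,-0.25,-7.8,0,0,0,1],[0.1,-0.25,-7.8,0,0,0,0.2],[0.1,-0.25,-7.8,0,0,0,-0.2],[0.1,-0.25,-7.8,0,0,0,-0.3],[0.1,-0.25,-7.8,0,0,0,-0.4],[0.1,-0.25,-7.8,0,0,0,-0.5],[0.1,-0.25,-7.8,0,0,0,-1],[0.1,-0.25,-7.8,0,0,0,-1],[0.1,-0.25,-7.8,0,0,0,-1],[0.1,-0.25,-7.8,0,0,0,-1]]}}

```text
t: 4.32
ee_pos: [488.0, -241.5, 71.5]
orientation: [-0.148, -3.138, -0.0]
ft_force: [0.6, -0.0, -0.4]
width: 31.3
grasp_force: 0.0
```

Call:
{"op": "servo_tool", "data": {"increments": [[0,0,0,0,0,0,-1],[0,0,0,0,0,0,-1],[0,0,0,0,0,0,-1],[0,0,0,0,0,0,-1],[0,0,0,0,0,0,-1],[0,0,0,0,0,0,-1]]}}

```text
t: 4.82
ee_pos: [488.0, -241.5, 71.6]
orientation: [-0.148, -3.138, -0.0]
ft_force: [0.2, -0.2, 0.4]
width: 22.4
grasp_force: 30.0
```

Call:
{"op": "servo_tool", "data": {"increments": [[0,0,0.5,0,0,0,-1],[0,0,1.2,0,0,0,-1],[0,0,2.2,0,0,0,-1],[0,0,3.4,0,0,0,-1],[0,0,4.8,0,0,0,-1],[0,0,6.2,0,0,0,-1],[0,0,7.4,0,0,0,-1],[0,0,8,0,0,0,-1],[0,0,8,0,0,0,-1]]}}

```text
t: 5.57
ee_pos: [489.2, -242.2, 154.0]
orientation: [0.148, 3.135, -0.003]
ft_force: [1.6, -0.1, -0.1]
width: 21.9
grasp_force: 30.0
```

```bash
python3 - <<'E'
from h import *
s=shot('side','s2')
p=ctrl.get_obs()['ee_pos']; u,v=map(int,proj(s,p+[0,0,-20]))
x,y=u-35,v-45
cv2.imwrite('pics/c2.png',cv2.resize(cv2.convertScaleAbs(s['image'][y:y+90,x:x+70,::-1],alpha=1.8),None,fx=6,fy=6,interpolation=cv2.INTER_CUBIC))
print(p,x,y); g=p+[0,0,19-3]
for dz in(12,0,-12,-28,-64): print(dz,[(np.array(proj(s,g+[0,0,dz]))-[x,y]+.5)*6-.5])
E
```

```text
[ 488.57540865 -241.83848278  152.8074128 ] 173 197
12 [array([201.04130034, 198.11497389])]
0 [array([204.71426828, 218.13182365])]
-12 [array([208.31026916, 237.71850152])]
-28 [array([212.98923351, 263.18799885])]
-64 [array([223.0587016 , 317.93944496])]
```

View pics/c2.png

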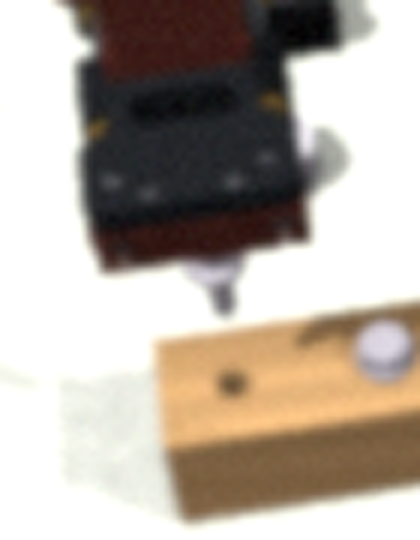

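Call:
{"op": "servo_tool", "data": {"increments": [[0.2,0.8,0,0,0,0,-1],[0.5,2.6,0,0,0,0,-1],[1,5.2,0,0,0,0,-1],[1.6,8.2,0,0,0,0,-1],[2.2,11.2,0,0,0,0,-1],[2.8,14.2,0,0,0,0,-1],[3.4,17.2,0,0,0,0,-1],[4,20.2,0,0,0,0,-1],[4.6,23.2,0,0,0,0,-1],[5.2,26.2,0,0,0,0,-1],[5.8,29.2,0,0,0,0,-1],[6.3,32.2,0,0,0,0,-1],[6.8,35,0,0,0,0,-1],[7.2,37.4,0,0,0,0,-1],[7.5,39,-0.5,0,0,0,-1],[7.6,39.8,-1.5,0,0,0,-1],[7.6,40.2,-2.5,0,0,0,-1],[7.6,40.2,-3.3,0,0,0,-1],[7.6,40.2,-3.5,0,0,0,-1],[7.6,40.2,-3.5,0,0,0,-1]]}}

```text
t: 7.28
ee_pos: [562.9, 159.2, 115.1]
orientation: [-0.149, -3.135, 0.002]
ft_force: [-1.0, 0.7, -0.5]
width: 22.2
grasp_force: 30.0
```

```bash
cat > look.py <<'E'
import sys
from h import *
n=sys.argv[1]
P=[]
for c in('side','top'):
    s=shot(c,c+n)
    p=ctrl.get_obs()['ee_pos']; q=p+[0,0,-60]; u,v=map(int,proj(s,q)); x,y=u-33,v-45
    P.append(cv2.resize(cv2.convertScaleAbs(s['image'][y:y+90,x:x+66,::-1],alpha=2.2),None,fx=6,fy=6,interpolation=cv2.INTER_CUBIC))
    f=lambda w:((np.array(proj(s,w))-[x,y]+.5)*6-.5).round()
    print(c,p.round(1),x,y,'tip',f(p+[0,0,-48]),'below at shoe',f([p[0],p[1],45.5]),'dpx/dx,dy per 10mm',f([p[0]+10,p[1],45.5])-f([p[0],p[1],45.5]),f([p[0],p[1]+10,45.5])-f([p[0],p[1],45.5]))
cv2.imwrite(f'pics/c{n}.png',np.hstack(P))
E
python3 look.py 3
```

```text
side [563.5 159.4 115.9] 176 101 tip [203. 256.] below at shoe [208. 289.] dpx/dx,dy per 10mm [19. -4.] [ -4. -12.]
top [564.  159.5 116.4] 118 174 tip [201. 275.] below at shoe [211. 281.] dpx/dx,dy per 10mm [  1. -23.] [-22.   0.]
```

View pics/c3.png

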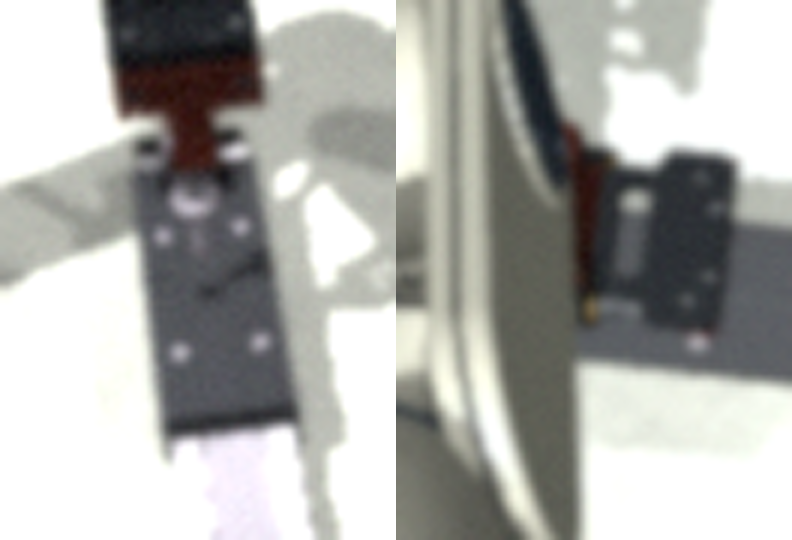

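Call:
{"op": "servo_tool", "data": {"increments": [[0.03,0.03,-0.5,0,0,0,-1],[0.03,0.03,-1,0,0,0,-1],[0.03,0.03,-1.5,0,0,0,-1],[0.03,0.03,-1.9,0,0,0,-1],[0.03,0.03,-2.1,0,0,0,-1],[0.03,0.03,-2.3,0,0,0,-1],[0.03,0.03,-2.4,0,0,0,-1],[0.03,0.03,-2.5,0,0,0,-1],[0.03,0.03,-2.5,0,0,0,-1],[0.03,0.03,-2.5,0,0,0,-1]]}}

```text
t: 8.22
ee_pos: [564.4, 160.8, 91.7]
orientation: [0.148, 3.138, 0.0]
ft_force: [-1.1, 0.2, -0.3]
width: 22.3
grasp_force: 30.0
```

Call:
{"op": "servo_tool", "data": {"increments": [[0,0,-0.1,0,0,0,-1],[0,0,-0.2,0,0,0,-1],[0,0,-0.3,0,0,0,-1],[0,0,-0.3,0,0,0,-1],[0,0,-0.3,0,0,0,-1]]}}

```text
t: 8.63
ee_pos: [564.2, 160.7, 88.5]
orientation: [-0.148, -3.138, 0.0]
ft_force: [0.9, -0.0, -0.6]
width: 22.3
grasp_force: 30.0
```

Call:
{"op": "servo_tool", "data": {"increments": [[0,0,-0.1,0,0,0,-1],[0,0,-0.2,0,0,0,-1],[0,0,-0.3,0,0,0,-1],[0,0,-0.35,0,0,0,-1],[0,0,-0.35,0,0,0,-1],[0,0,-0.35,0,0,0,-1]]}}

```text
t: 9.13
ee_pos: [564.1, 160.6, 84.9]
orientation: [-0.148, -3.138, 0.001]
ft_force: [0.8, -1.5, -1.5]
width: 22.2
grasp_force: 29.9
```

Call:
{"op": "servo_tool", "data": {"increments": [[0,0,-0.1,0,0,0,-1],[0,0,-0.2,0,0,0,-1],[0,0,-0.3,0,0,0,-1],[0,0,-0.4,0,0,0,-1],[0,0,-0.5,0,0,0,-1],[0,0,-0.5,0,0,0,-1],[0,0,-0.5,0,0,0,-1]]}}

```text
t: 9.72
ee_pos: [564.1, 160.7, 79.9]
orientation: [-0.148, -3.138, 0.0]
ft_force: [-0.2, -2.8, -0.2]
width: 22.6
grasp_force: 29.9
```

Call:
{"op": "servo_tool", "data": {"increments": [[0,0,-0.1,0,0,0,-1],[0,0,-0.15,0,0,0,-1],[0,0,-0.2,0,0,0,-1],[0,0,-0.2,0,0,0,-1],[0,0,-0.2,0,0,0,-1]]}}

```text
t: 10.13
ee_pos: [564.3, 160.7, 78.0]
orientation: [-0.148, -3.138, 0.0]
ft_force: [0.1, -2.2, 0.1]
width: 22.6
grasp_force: 29.9
```

Call:
{"op": "servo_tool", "data": {"increments": [[0,-0.05,-0.05,0,0,0,-1],[0,-0.1,-0.1,0,0,0,-1],[0,-0.1,-0.1,0,0,0,-1],[0,-0.1,-0.1,0,0,0,-1]]}}

```text
t: 10.47
ee_pos: [564.5, 160.0, 77.2]
orientation: [0.148, 3.138, 0.001]
ft_force: [-0.4, -1.1, 1.2]
width: 22.4
grasp_force: 30.0
```

Call:
{"op": "servo_tool", "data": {"increments": [[0,0,-0.05,0,0,0,-1],[0,0,-0.08,0,0,0,-1],[0,0,-0.08,0,0,0,-1],[0,0,-0.08,0,0,0,-1]]}}

```text
t: 10.8
ee_pos: [565.0, 160.0, 77.0]
orientation: [0.148, 3.137, 0.001]
ft_force: [0.1, -1.0, 5.4]
width: 22.3
grasp_force: 30.0
```

Call:
{"op": "servo_tool", "data": {"increments": [[-0.01,-0.1,0,0,0,0,-1],[-0.02,-0.2,0,0,0,0,-1],[-0.03,-0.3,0,0,0,0,-1],[-0.04,-0.4,0,0,0,0,-1],[-0.05,-0.5,0,0,0,0,-1],[-0.06,-0.6,0,0,0,0,-1],[-0.06,-0.6,0,0,0,0,-1]]}}

```text
t: 11.38
ee_pos: [564.8, 155.1, 77.0]
orientation: [0.149, 3.136, 0.004]
ft_force: [0.6, 4.9, 4.7]
width: 22.4
grasp_force: 30.5
```

Call:
{"op": "servo_tool", "data": {"increments": [[-0.01,-0.1,0,0,0,0,-1],[-0.02,-0.2,0,0,0,0,-1],[-0.03,-0.3,0,0,0,0,-1],[-0.04,-0.4,0,0,0,0,-1],[-0.05,-0.5,0,0,0,0,-1],[-0.05,-0.5,0,0,0,0,-1]]}}

```text
t: 11.88
ee_pos: [564.3, 150.2, 77.0]
orientation: [0.149, 3.136, 0.004]
ft_force: [0.3, 6.5, 5.7]
width: 22.3
grasp_force: 30.6
```

Call:
{"op": "servo_tool", "data": {"increments": [[-0.01,-0.1,0,0,0,0,-1],[-0.02,-0.2,0,0,0,0,-1],[-0.03,-0.3,0,0,0,0,-1],[-0.04,-0.4,0,0,0,0,-1],[-0.05,-0.5,0,0,0,0,-1],[-0.05,-0.5,0,0,0,0,-1]]}}

```text
t: 12.38
ee_pos: [563.8, 145.2, 77.0]
orientation: [0.149, 3.136, 0.004]
ft_force: [-0.3, 5.8, 4.1]
width: 22.4
grasp_force: 30.6
```

Call:
{"op": "servo_tool", "data": {"increments": [[-0.01,-0.1,0,0,0,0,-1],[-0.02,-0.2,0,0,0,0,-1],[-0.03,-0.3,0,0,0,0,-1],[-0.04,-0.4,0,0,0,0,-1],[-0.05,-0.5,0,0,0,0,-1],[-0.05,-0.5,0,0,0,0,-1]]}}

```text
t: 12.88
ee_pos: [563.3, 140.1, 77.0]
orientation: [0.149, 3.136, 0.004]
ft_force: [1.0, 6.1, 4.5]
width: 22.1
grasp_force: 30.6
```

Call:
{"op": "servo_tool", "data": {"increments": [[-0.01,-0.1,0,0,0,0,-1],[-0.02,-0.2,0,0,0,0,-1],[-0.03,-0.3,0,0,0,0,-1],[-0.04,-0.4,0,0,0,0,-1],[-0.05,-0.5,0,0,0,0,-1],[-0.05,-0.5,0,0,0,0,-1]]}}

```text
t: 13.38
ee_pos: [562.8, 135.1, 76.9]
orientation: [0.149, 3.136, 0.004]
ft_force: [1.0, 6.2, 5.7]
width: 22.1
grasp_force: 30.6
```

Call:
{"op": "servo_tool", "data": {"increments": [[-0.01,-0.1,0,0,0,0,-1],[-0.02,-0.2,0,0,0,0,-1],[-0.03,-0.3,0,0,0,0,-1],[-0.04,-0.4,0,0,0,0,-1],[-0.05,-0.5,0,0,0,0,-1],[-0.05,-0.5,0,0,0,0,-1]]}}

```text
t: 13.88
ee_pos: [562.3, 130.1, 77.0]
orientation: [0.149, 3.136, 0.004]
ft_force: [-0.0, 6.0, 5.8]
width: 22.3
grasp_force: 30.6
```

Call:
{"op": "servo_tool", "data": {"increments": [[-0.01,-0.1,0,0,0,0,-1],[-0.02,-0.2,0,0,0,0,-1],[-0.03,-0.3,0,0,0,0,-1],[-0.04,-0.4,0,0,0,0,-1],[-0.05,-0.5,0,0,0,0,-1],[-0.05,-0.5,0,0,0,0,-1]]}}

```text
t: 14.38
ee_pos: [561.8, 125.1, 76.9]
orientation: [0.149, 3.136, 0.004]
ft_force: [-0.0, 5.3, 5.3]
width: 22.4
grasp_force: 30.6
```

Call:
{"op": "servo_tool", "data": {"increments": [[-0.01,-0.1,0,0,0,0,-1],[-0.02,-0.2,0,0,0,0,-1],[-0.03,-0.3,0,0,0,0,-1],[-0.04,-0.4,0,0,0,0,-1],[-0.05,-0.5,0,0,0,0,-1],[-0.05,-0.5,0,0,0,0,-1]]}}

```text
t: 14.88
ee_pos: [561.3, 120.1, 77.0]
orientation: [0.149, 3.136, 0.004]
ft_force: [1.1, 5.9, 5.5]
width: 22.3
grasp_force: 30.6
```

Call:
{"op": "servo_tool", "data": {"increments": [[-0.01,-0.1,0,0,0,0,-1],[-0.02,-0.2,0,0,0,0,-1],[-0.03,-0.3,0,0,0,0,-1],[-0.04,-0.4,0,0,0,0,-1],[-0.05,-0.5,0,0,0,0,-1],[-0.05,-0.5,0,0,0,0,-1]]}}

```text
t: 15.38
ee_pos: [560.6, 114.8, 76.9]
orientation: [0.149, 3.136, 0.003]
ft_force: [-0.4, 4.9, 5.1]
width: 22.2
grasp_force: 30.5
```

Call:
{"op": "servo_tool", "data": {"increments": [[-0.01,-0.1,0,0,0,0,-1],[-0.02,-0.2,0,0,0,0,-1],[-0.03,-0.3,0,0,0,0,-1],[-0.04,-0.4,0,0,0,0,-1],[-0.05,-0.5,0,0,0,0,-1],[-0.05,-0.5,0,0,0,0,-1]]}}

```text
t: 15.88
ee_pos: [559.1, 108.6, 76.1]
orientation: [-0.148, -3.138, 0.0]
ft_force: [0.3, 3.3, 1.3]
width: 22.3
grasp_force: 30.2
```

Call:
{"op": "servo_tool", "data": {"increments": [[0,0,-0.05,0,0,0,-1],[0,0,-0.1,0,0,0,-1],[0,0,-0.15,0,0,0,-1],[0,0,-0.15,0,0,0,-1]]}}

```text
t: 16.22
ee_pos: [559.1, 108.7, 74.6]
orientation: [-0.148, -3.138, 0.0]
ft_force: [-0.1, 4.2, 1.6]
width: 22.2
grasp_force: 30.2
```

Call:
{"op": "servo_tool", "data": {"increments": [[0,0,-0.07,0,0,0,-1],[0,0,-0.14,0,0,0,-1],[0,0,-0.2,0,0,0,-1],[0,0,-0.25,0,0,0,-1],[0,0,-0.25,0,0,0,-1]]}}

```text
t: 16.63
ee_pos: [559.2, 108.8, 72.1]
orientation: [-0.148, -3.138, 0.0]
ft_force: [0.7, 4.6, 1.0]
width: 22.5
grasp_force: 30.2
```

Call:
{"op": "servo_tool", "data": {"increments": [[0,0,-0.07,0,0,0,-1],[0,0,-0.14,0,0,0,-1],[0,0,-0.2,0,0,0,-1],[0,0,-0.25,0,0,0,-1],[0,0,-0.25,0,0,0,-1]]}}

```text
t: 17.05
ee_pos: [559.1, 108.7, 69.6]
orientation: [-0.148, -3.138, 0.0]
ft_force: [0.4, 4.2, 1.4]
width: 22.3
grasp_force: 30.2
```

Cone is past the bar edge and force stays low. On down; flange flush should be at TCP ≈ 57.

Call:
{"op": "servo_tool", "data": {"increments": [[0,0,-0.1,0,0,0,-1],[0,0,-0.2,0,0,0,-1],[0,0,-0.3,0,0,0,-1],[0,0,-0.4,0,0,0,-1],[0,0,-0.5,0,0,0,-1],[0,0,-0.5,0,0,0,-1]]}}

```text
t: 17.55
ee_pos: [559.1, 108.7, 64.5]
orientation: [-0.148, -3.138, 0.0]
ft_force: [-0.7, 3.7, 0.0]
width: 22.6
grasp_force: 30.2
```

Call:
{"op": "servo_tool", "data": {"increments": [[0,0,-0.1,0,0,0,-1],[0,0,-0.2,0,0,0,-1],[0,0,-0.3,0,0,0,-1],[0,0,-0.4,0,0,0,-1],[0,0,-0.5,0,0,0,-1],[0,0,-0.5,0,0,0,-1]]}}

```text
t: 18.05
ee_pos: [559.1, 108.8, 59.5]
orientation: [-0.148, -3.138, 0.0]
ft_force: [0.4, 4.4, 0.9]
width: 21.9
grasp_force: 30.2
```

Call:
{"op": "servo_tool", "data": {"increments": [[0,0,-0.1,0,0,0,-1],[0,0,-0.18,0,0,0,-1],[0,0,-0.24,0,0,0,-1],[0,0,-0.28,0,0,0,-1],[0,0,-0.32,0,0,0,-1],[0,0,-0.36,0,0,0,-1],[0,0,-0.36,0,0,0,-1]]}}

```text
t: 18.63
ee_pos: [559.8, 108.9, 57.0]
orientation: [0.148, 3.137, 0.0]
ft_force: [-0.4, 4.3, 8.1]
width: 22.3
grasp_force: 30.2
```

Call:
{"op": "servo_tool", "data": {"increments": [[0,0.03,0.04,0,0,0,-1],[0,0.05,0.04,0,0,0,-1],[0,0.05,0.04,0,0,0,-0.4],[0,0.05,0.04,0,0,0,-0.2],[0,0.05,0.04,0,0,0,0],[0,0.05,0.04,0,0,0,0.1],[0,0.05,0.04,0,0,0,0.1],[0,0.05,0.04,0,0,0,0.1],[0,0.05,0.04,0,0,0,0.1]]}}

```text
t: 19.38
ee_pos: [559.1, 109.1, 56.4]
orientation: [-0.148, -3.138, 0.0]
ft_force: [0.1, 0.8, -0.2]
width: 47.9
grasp_force: 0.0
```

Call:
{"op": "servo_tool", "data": {"increments": [[0,0,0.5,0,0,0,0.1],[0,0,1.5,0,0,0,0.1],[0,0,3,0,0,0,0.1],[0,0,5,0,0,0,0.1],[0,0,7,0,0,0,0.1],[-1,-1,9,0,0,0,0.1],[-3,-3,10,0,0,0,0.1],[-6,-6,10,0,0,0,0.1],[-9,-9,10,0,0,0,0.1],[-11,-12,10,0,0,0,0.1],[-12,-15,10,0,0,0,0.1],[-12,-18,10,0,0,0,0.1],[-12,-20,10,0,0,0,0.1],[-12,-20,10,0,0,0,0.1],[-12,-20,10,0,0,0,0.1]]}}

```text
t: 20.63
ee_pos: [439.4, -91.3, 157.4]
orientation: [0.152, 3.137, 0.0]
ft_force: [1.0, 0.8, -0.7]
width: 48.1
grasp_force: 0.0
```

```bash
python3 - <<'E'
from h import *
P=[]
for c in('side','top'):
    s=shot(c,c+'9'); u,v=map(int,proj(s,[559,109,50])); x,y=u-33,v-40
    P.append(cv2.resize(cv2.convertScaleAbs(s['image'][y:y+80,x:x+66,::-1],alpha=2.2),None,fx=6,fy=6,interpolation=cv2.INTER_CUBIC))
    f=lambda w:((np.array(proj(s,w))-[x,y]+.5)*6-.5).round()
    print(c,'knob top',f([559,109,85.5]),'shoe',f([559,109,45.5]))
cv2.imwrite('pics/c9.png',np.hstack(P))
E
```

```text
side knob top [199. 194.] shoe [207. 254.]
top knob top [189. 236.] shoe [204. 246.]
```

View pics/c9.png

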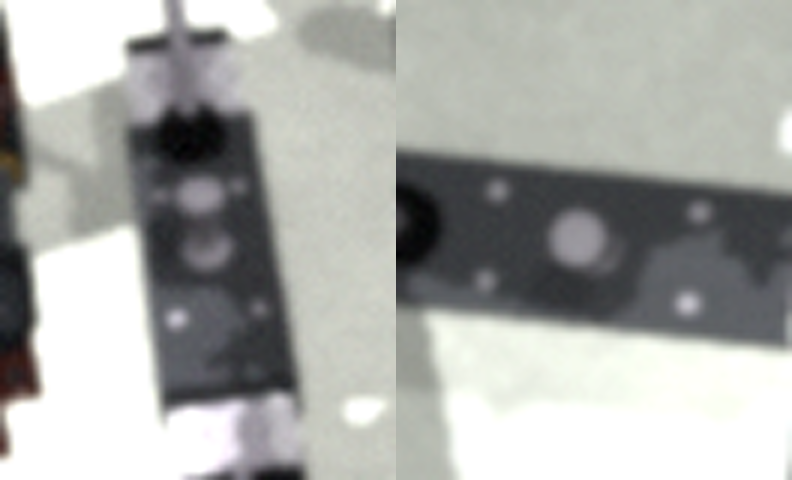

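The knob top is at (200,195) in the side view, against (199,194) predicted for a flush flange. The screw stands upright and the gripper is clear.

```bash
python3 -c "
from workcell import ctrl
print(ctrl.close_job())"
```

```text
the job is handed in; nothing more can be done
None
```

The job is handed in. The thumbscrew is through the shoe and the hidden rail hole with its flange flush on the shoe, and the gripper has let go and moved clear. It took about 21 s, and the measured forces stayed below about 10 N.

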